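Snap a display panel into its foot and keep pressing

TASK

Slide the taller of the two earring display panels straight up out of the slotted rack by its top edge, leaving the shorter panel in its slot and the spool, tape roll and pliers where they lie. Set the panel upright between the two sprung jaws of the aluminium foot and press it down until it snaps past the jaws and bottoms on the rubber pad. Finish while still holding the panel in the gripper and pressing it down firmly, so that the rubber pad stays well squashed: do not let go.

Things in the scene. Friction and masses are not known exactly. Their poses are not given: they have to be found in the camera images.
- panel_center (a point): centre (65 mm above the lower edge) of the taller plywood panel: 8 mm thick (its x), 110 wide (y), 130 tall (z, up), 0.1 to 0.17 kg, symmetrical front to back; grip its bare top 45 mm across the 8 mm. Brass eyelets below that. Stands in one of the two rack slots, lower edge 12 mm above the worktop, may lean up to 3 degrees
- panel_bead (a point): on the same panel: axis of the round white snap bead, 16 mm in diameter, 68 mm long, along the middle of the lower edge; 8 mm above the lower edge (bead and board end level below)
- spare_center (a point): centre (44 mm above its lower edge) of the shorter plywood panel, loose, 8 x 110 x 88 mm, without bead, same axes; it stands in the other slot and stays there
- rack: wooden rack, fixed, 140 (x) x 150 (y) mm, 72 high; origin at the centre of its underside. 12 mm base board; slots at x = -35 and +35 mm, each of two upright channels 11 mm wide that guide a panel's side edges up to 72 mm above the worktop; the middle 84 mm between them is open. Panels' width lies along the rack's y
- foot: aluminium foot, fixed, base plate 85 (x) x 150 (y) x 9 mm; origin at the centre of its underside, z up. The panel is pressed straight down at its x = 0, y = 0, width along the foot's y, either way round. End cheeks 45 mm high have inner faces at y = +-61 mm: 6 mm to spare at either end of the panel
- jaw_gap (a point): on the foot: middle of the narrowest gap (9 mm) between the rounded noses of the two sprung grey jaws, 33 mm above the worktop; flared lead-ins above open to 26 mm wide at 49 mm. The bead meets the flares with the lower edge about 36 to 40 mm above the worktop, resists with 8 to 20 N, snaps through with the edge at about 25 mm
- foot_pad (a point): centre of the top of the unloaded black rubber pad of the foot, 16 mm above the worktop, on which the panel's lower edge bottoms after the snap; axes as the foot's
- jaw_far (a joint): how far the jaw at the foot's +x side is pushed open, m; 0 closed, up to 0.010, about 3.5 mm as the bead passes; its spring, 1800 N/m, shuts it again
- jaw_near (a joint): the same for the jaw at the foot's -x side
- pad (a joint): how far the rubber pad is squashed downward, m; 0 unloaded, hard stop at 0.004; stiffness 2000 N/m (4 N squashes it 2 mm, 8 N fully)
- spool: bystander: spool of wire standing on the worktop, 43 mm in diameter, 22 mm high; origin at the centre of its underside
- tape: bystander: tape roll lying on the worktop, 62 mm in diameter, 19 mm high; origin at the centre of its underside
- pliers: bystander: flat-nose pliers lying on the worktop, 80 x 118 x 11 mm; origin at the centre of its underside

How it is judged (in metres and radians):
On the way, in this order (a step that is already met when the one before it is completed fails the run):
1. the taller panel is lifted clear of the rack in the gripper (z of panel_center in the frame of rack above 0.139 m and contact force between the fingers and panel above 1 N and contact force between panel and rack below 0.1 N), for 0.1 s.
2. the bead forces the jaws of the foot apart (value of joint any of jaw_far, jaw_near above 0.002 m and horizontal distance between panel_center and foot below 0.015 m).
At the end, for the whole second after the job is handed in: the taller panel is snapped into the foot: lower edge at most 17 mm above the worktop, upright and in line within 0.1 rad, centred within 12 mm, jaws sprung back to within 3.5 mm of shut, gripper still on it, pressing the rubber pad down by more than 1.8 mm (about 4 N), at rest (z of panel_center in the frame of foot below 0.082 m and horizontal distance between panel_center and foot below 0.012 m and angle between panel_center's own z axis and vertical below 0.1 rad and angle between the y axis of panel_center and the y axis of foot, either way round below 0.1 rad and value of joint each of jaw_far, jaw_near below 0.0035 m and value of joint pad above 0.0018 m and contact force between the fingers and panel above 1 N and linear speed of panel below 0.02 m/s); the arm keeps its last pose, push and grip.
It fails at once if the shorter panel is taken out of its slot (distance of spare_center from where it was at the start of the episode above 0.025 m).
It fails at once if the spool, tape roll or pliers are pushed away (distance of any of spool, tape, pliers from where it was at the start of the episode above 0.03 m).
It also fails if it takes over 54 s, if anything falls off the work surface, if the arm or the gripper's body presses on something with over 40 N, if the wrist force passes 120 N, or if a joint passes its speed limit or range.

ROBOT

A 7-joint arm with a two-finger parallel gripper is mounted at the origin on a cart in front of the work surface, level with it; the furniture and walls round the work are solid. World frame = base frame: x ahead of the robot, y to its left, z up, the work surface at z = 0. Lengths are in mm, angles in degrees, forces in N, time in s.
With the tool pointing down it reaches from about 425 to 825 mm from the base axis. Payload 3.6 kg.
Tool frame: the origin (TCP) lies on the centre line of the jaws, within the pads' length; the fingertips stand 19 mm ahead of it and the grasp point (between the pads) is the TCP (r.nose_length is the distance from the TCP to the fingertips, in mm); z points along the fingers, y is the line along which they close (so a half turn about z gives the same grasp; the last joint's range is limited). The gripper opens to 93 mm and grips with 3 to 60 N. Pads are 15 mm wide; open, the fingers measure 128 mm over their backs; the gripper's body (75 mm by 188 mm) begins 65 mm behind the grasp point.
Start: joints at [67.752, 35.231, -0.722, 81.555, 0.464, 63.22, -2.315], TCP at [230.083, -607.884, 204.44] pointing down, gripper open.
Joint ranges: [-178.69, 178.69], [-17.37, 117.87], [-77.05, 75.6], [15.02, 138.74], [-78.02, 258.01], [0.78, 113.62], [-162.83, 162.83]. Speed limits (degrees/s): [159.86, 159.86, 180, 180, 180, 180, 180].

INTERFACE

Orientations are given as a 3x3 rotation matrix whose columns are the frame's x, y, z axes.
In Python, from station import r, solve_ik, monitor, imaging gives the robot as it stands. Calls block until the motion is done:
- r.move_to(position, orientation): joint-space move of the TCP to a pose.
- r.move_straight(position, orientation=None, rate=150, until_force=None): straight line of the TCP; orientation=None keeps the orientation; rate is the mean speed in mm/s. With until_force (N) it stops when the force on the tool has changed by that much, and returns True; else False.
- r.movej(angles): joint-space move.
- r.gripper_to(opening): finger opening in mm; the grip force is fixed at half the most; returns when the fingers have stopped.
- r.hold(seconds).
- solve_ik(position, orientation): joint angles nearest the present ones, or None.
- monitor.get_obs(): the state.
- imaging.camera(name): name is "scene" or "top"; returns a dict with "img" (384x512x3 uint8, red, green, blue), "mtx" (3x3 intrinsics, pixels), "R" (3x3) and "t" (3): a world point X has camera coordinates R X + t. Camera axes: x right, y down, z forward; pixel columns grow to the right and rows downward; lengths in mm; the calibration is good to about 2 mm. A picture is of the moment at which its call begins. There is no depth.
A pose or a line that the arm cannot do raises r.IKError and nothing moves.
- r.job_done(): hands the job in; it is judged then, once.
Trained networks look in a picture, given as the dict that the camera call returned (one of the last four; its "shot" number tells which), for a name from the list of things; names that differ only in an ending like _2 or _b are one class to them, and where a whole thing is asked for, a point or a joint stands for the part that bears it (a point fixed in the world has none). Each returns a list of dicts, best first, with "p" (0 to 1); they miss things now and then, are a little off and sometimes report something else, mostly with a low value. They report only what shows in the picture. A call takes as long as a camera call.
- imaging.find_in(picture, thing): "xyz" ([x, y, z] in mm, in the coordinates of the camera as it stood for that picture, good to about 4 mm: the middle of the surface that is visible of it).
The state is a dict: "clock": time; "joints": joint angles; "qvel": joint speeds; "joint_torque": joint torques, N m; "position": TCP position; "tool_rot": TCP orientation; "force": force on the tool from outside, world axes, zero at the start; "wrist_torque": the same for the moment, N m; "gripper_width": finger opening in mm; "grasp_force": force on a finger pad.
Only numpy, scipy, OpenCV 4.12 (cv2) and the standard library are available. Lean on these libraries where they do the work, as an engineer would, in place of code of your own. Each camera call takes 0.05 s, during which the arm holds its last target. There are 200 camera calls.

## Working session

There is one attempt and no reset: what is moved stays moved. The work goes in short steps, each a Python script; the robot and the scene stay as the last script left them, time stands still between calls to the robot, and variables do not carry over. Pictures are saved under pics/ and viewed, at most 13 in all, crops included, and the job is handed in when it is done.

```bash
mkdir -p pics; ls; cat > h.py <<'E'
import numpy as np, cv2
from station import r, solve_ik, monitor, imaging
def snap(n):
    p=imaging.camera(n); return p
def save(p,f): cv2.imwrite('pics/'+f,p['img'][:,:,::-1])
def world(p,c): return np.array(p['R']).T@(np.array(c)-np.array(p['t']).ravel())
def proj(p,X):
    c=np.array(p['R'])@np.array(X,float)+np.array(p['t']).ravel(); u=np.array(p['mtx'])@c; return u[:2]/u[2]
E
python3 - <<'E'
from h import *
for n in ['scene','top']:
    p=snap(n); save(p,n+'0.png'); print(n, world(p,[0,0,0]))
    for t in ['panel_center','panel_bead','spare_center','rack','foot','jaw_gap','foot_pad','spool','tape','pliers']:
        for d in imaging.find_in(p,t)[:2]:
            w=world(p,d['xyz']); print(t,round(d['p'],2),w.round(0),proj(p,w).round(0))
print(monitor.get_obs()['clock'])
E
```

```text
pics
scene [ 51.64683786 435.3395458  740.07553222]
panel_center 0.69 [ 549. -169.   96.] [296. 151.]
panel_center 0.61 [530. 183.  19.] [192. 252.]
panel_bead 0.66 [ 545. -169.   97.] [297. 151.]
spare_center 0.67 [ 479. -174.   76.] [318. 170.]
rack 0.77 [ 483. -117.   36.] [300. 191.]
rack 0.54 [519. 187.  11.] [194. 258.]
foot 0.9 [521. 185.   7.] [194. 258.]
foot 0.61 [ 545. -172.   95.] [298. 152.]
jaw_gap 0.96 [519. 188.  15.] [193. 257.]
foot_pad 0.61 [523. 189.  10.] [192. 258.]
tape 0.73 [647. -26.  22.] [229. 179.]
pliers 0.78 [535.   6.   7.] [249. 213.]
top [ 445.37253902   10.45951404 1078.15829952]
panel_center 0.74 [ 547. -169.  119.] [339. 192.]
panel_bead 0.65 [ 480. -180.  100.] [343. 222.]
panel_bead 0.56 [ 549. -166.  118.] [337. 192.]
spare_center 0.53 [ 478. -178.   99.] [342. 223.]
rack 0.61 [ 509. -172.   14.] [333. 212.]
foot 0.59 [529. 174.   9.] [195. 205.]
jaw_gap 0.61 [529. 173.  12.] [195. 205.]
foot_pad 0.92 [529. 175.  11.] [194. 205.]
foot_pad 0.45 [ 510. -169.   12.] [332. 212.]
spool 0.57 [428.   3.  20.] [263. 245.]
tape 0.82 [652. -30.  17.] [275. 156.]
pliers 0.82 [530.   0.   8.] [264. 204.]
1.1
```

```bash
python3 - <<'E'
import cv2
a=cv2.imread('pics/top0.png'); 
def crop(a,x,y,w,h,k): return cv2.resize(a[y:y+h,x:x+w],None,fx=k,fy=k,interpolation=cv2.INTER_CUBIC)
cv2.imwrite('pics/topc.png',crop(a,150,130,250,150,3.2))
b=cv2.imread('pics/scene0.png'); cv2.imwrite('pics/scenec.png',crop(b,130,100,250,200,3))
E
```

```text
(no output)
```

View pics/topc.png

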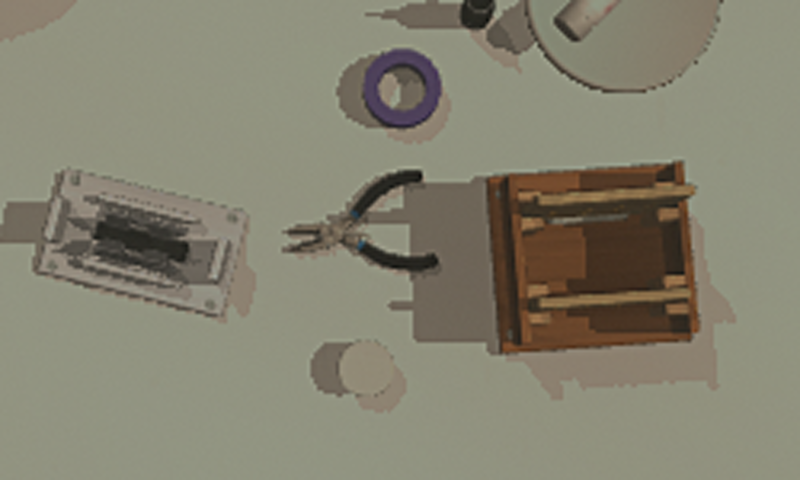

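View pics/scenec.png

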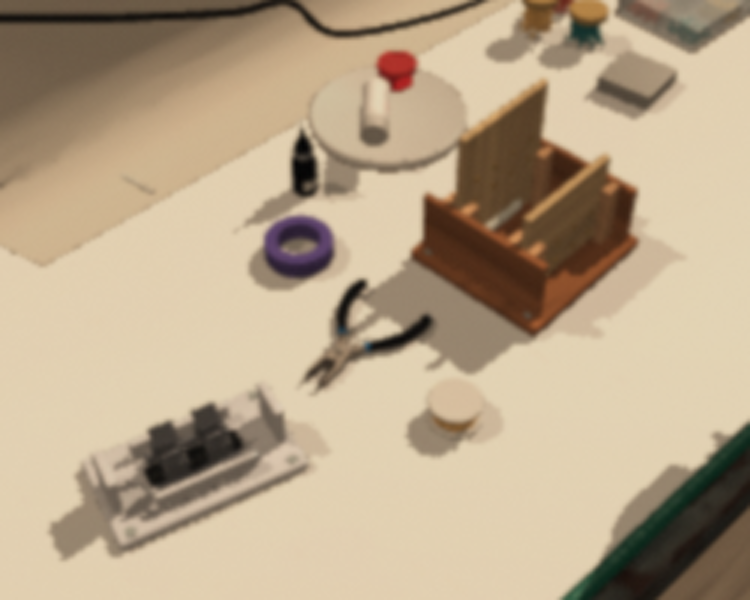

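```bash
cat >> h.py <<'E'
def onz(p,uv,z):
    C=world(p,[0,0,0]); d=np.array(p['R']).T@np.linalg.inv(np.array(p['mtx']))@np.array([*uv,1.]); return C+d*(z-C[2])/d[2]
E
python3 - <<'E'
from h import *
p=snap('top')
f=lambda x,y,z: onz(p,((x+.5)/3.2+149.5,(y+.5)/3.2+129.5),z)
F=np.array([f(62,168,9),f(250,212,9),f(220,318,9),f(35,272,9)]);print(F.round(0),F.mean(0))
for a,b in((0,1),(3,2)): d=F[b]-F[a]; print(np.hypot(*d[:2]),np.degrees(np.arctan2(d[0],-d[1])))
for a,b,z in(((528,202),(695,189),142),((538,303),(690,296),100)):
    A,B=f(*a,z),f(*b,z);d=B-A;print(A,B,(A+B)/2,np.hypot(*d[:2]),np.degrees(np.arctan2(d[0],-d[1])))
im=p['img']; 
def big(x,y,w,h,k): return cv2.resize(im[y:y+h,x:x+w,::-1],None,fx=k,fy=k,interpolation=cv2.INTER_NEAREST)
a=big(155,175,80,60,7); b=big(300,175,80,60,7)
cv2.imwrite('pics/z.png',np.vstack([cv2.resize(a,(400,300)),cv2.resize(b,(400,300))]))
cv2.imwrite('pics/z.png',np.hstack([cv2.resize(a,(400,300)),cv2.resize(b,(400,300))]))
E
```

```text
[[588. 241.   9.]
 [552.  92.   9.]
 [469. 115.   9.]
 [506. 260.   9.]] [528.48355661 176.81846581   9.        ]
153.27839494549184 -13.59679232385959
150.0341714115985 -14.253156302643418
[ 544.19085088 -110.66944359  142.        ] [ 552.44347326 -226.37861858  142.        ] [ 548.31716207 -168.52403109  142.        ] 116.0030988910216 4.0795478410890365
[ 475.86132391 -121.68970885  100.        ] [ 480.125953   -230.66291907  100.        ] [ 477.99363845 -176.17631396  100.        ] 109.05662569119332 2.241106985965758
```

View pics/z.png

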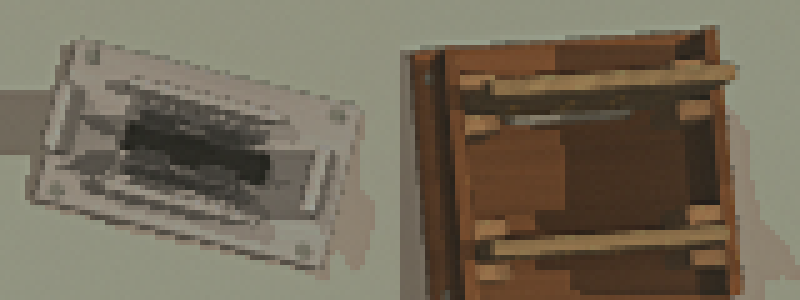

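```bash
cat >> h.py <<'E'
def rot(a,s=1):
    a=np.radians(a); y=s*np.array([np.cos(a),np.sin(a),0]); z=np.array([0,0,-1.]); return np.column_stack([np.cross(y,z),y,z])
E
python3 - <<'E'
from h import *
p=snap('top')
A=onz(p,(317.5,191.9),142);B=onz(p,(366.9,188.7),142);M=(A+B)/2;print(A,B,M,np.hypot(*(B-A)[:2]))
F=np.mean([onz(p,(154.5+x/5,174.5+y/5),9) for x,y in((70,38),(360,100),(325,270),(30,200))],0);print('foot',F)
print('lim',[ (s,solve_ik([548,-170,118],rot(3,s)), solve_ik([528,177,118],rot(-14,s))) for s in(1,-1)])
s=min((1,-1),key=lambda s: abs(solve_ik([548,-170,260],rot(3,s))[6]))
o=rot(3,s); print(s)
r.gripper_to(50)
r.move_to([M[0],M[1],260],o)
print(r.move_straight([M[0],M[1],160],rate=120))
q=snap('scene');save(q,'pre.png')
b=monitor.get_obs();print(b['clock'],b['position'],b['force'],b['gripper_width'])
u,v=proj(q,[548,-170,120]).astype(int)
cv2.imwrite('pics/prec.png',cv2.resize(q['img'][v-70:v+60,u-80:u+80,::-1],None,fx=4,fy=4,interpolation=cv2.INTER_CUBIC));print(u-80,v-70)
E
```

```text
[ 546.1080672  -117.00181596  142.        ] [ 552.48439959 -226.50459945  142.        ] [ 549.2962334  -171.75320771  142.        ] 109.688272869577
foot [529.84434434 177.34461712   9.        ]
lim [(1, array([ 28.33810396,  35.43781047, -21.0529694 , 100.02804752,
        16.391918  ,  47.56756716,   2.69981306]), array([ -1.61750562,  35.67509142, -30.15902597, 102.57804758,
        23.21748119,  48.00661386, -56.89867249])), (-1, array([  -0.57898316,   36.02571805,   25.03084594,  100.98749765,
        -19.76959068,   47.36817187, -143.20804731]), array([ 16.08344515,  48.54002783, -65.93056936, 102.05847677,
        49.53761243,  64.07337288,  98.94923578]))]
1
False
5.05 [ 550.05333123 -171.8344049   160.92981022] [-0.5006409   0.3155387  -0.90327214] 49.70377672052349
217 73
```

View pics/prec.png

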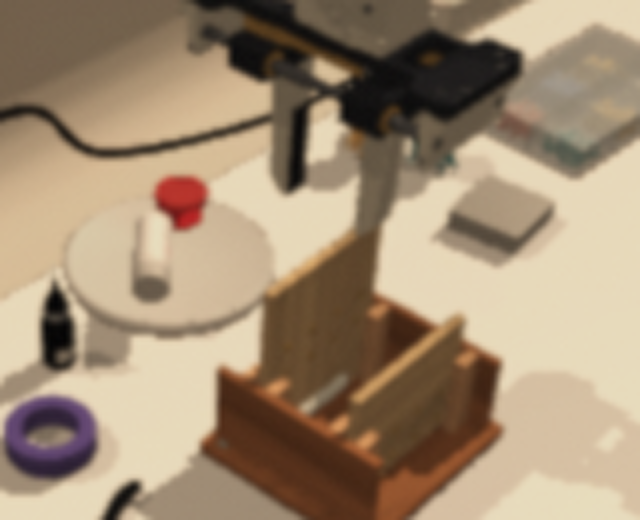

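```bash
python3 - <<'E'
from h import *
q=snap('scene')
for n,X in dict(A=[546,-117,142],B=[552.5,-226.5,142],tip=[549,-172,142],Alow=[546,-117,72],Blow=[552,-226,72],sA=[475.9,-121.7,100],sB=[480,-230.7,100],ftn=[522,-173,142],ftf=[577,-170,142]).items(): print(n,((proj(q,X)-[217,73])*4).round(0))
p=snap('top');save(p,'t1.png')
cv2.imwrite('pics/t1c.png',cv2.resize(p['img'][130:260,270:420,::-1],None,fx=4.5,fy=4.5,interpolation=cv2.INTER_CUBIC))
E
```

```text
A [266. 293.]
B [379. 212.]
tip [325. 251.]
Alow [260. 380.]
Blow [369. 299.]
sA [353. 399.]
sB [465. 314.]
ftn [359. 270.]
ftf [289. 232.]
```

View pics/t1c.png

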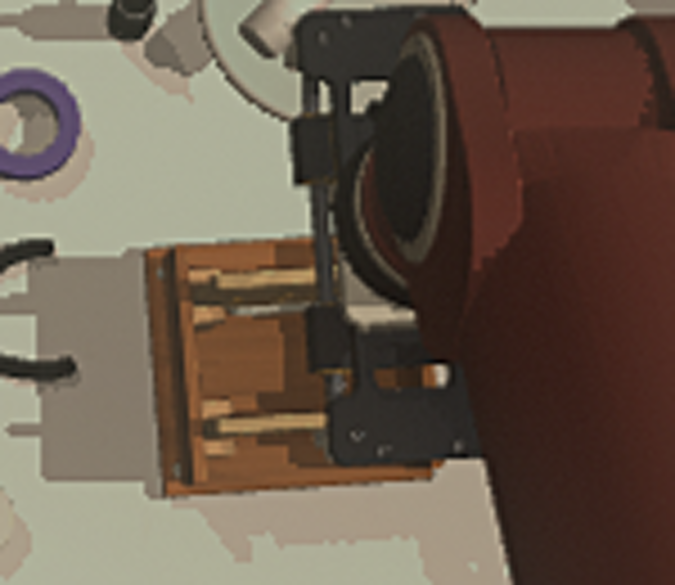

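```bash
python3 - <<'E'
from h import *
print(r.nose_length); q=snap('scene')
im=q['img'][:,:,::-1].copy()
b=monitor.get_obs();P=b['position'];R=np.array(b['tool_rot']);print(P,R.round(3))
im=cv2.resize(im[85:165,255:355],None,fx=8,fy=8,interpolation=cv2.INTER_CUBIC)
for X,c in ((P,(0,0,255)),(P+R@[0,-25,19],(0,255,0)),(P+R@[0,25,19],(255,0,0)),([546,-117,142],(255,255,0)),([552.5,-226.5,142],(0,255,255))):
    u=(proj(q,X)-[255,85])*8+4; cv2.circle(im,tuple(int(a) for a in u),5,c,-1)
cv2.imwrite('pics/f.png',cv2.resize(im,(750,600)))
E
```

```text
19.0
[ 549.77896478 -171.87097534  160.78236802] [[-0.052  0.999  0.002]
 [ 0.999  0.052 -0.   ]
 [-0.001  0.002 -1.   ]]
```

View pics/f.png

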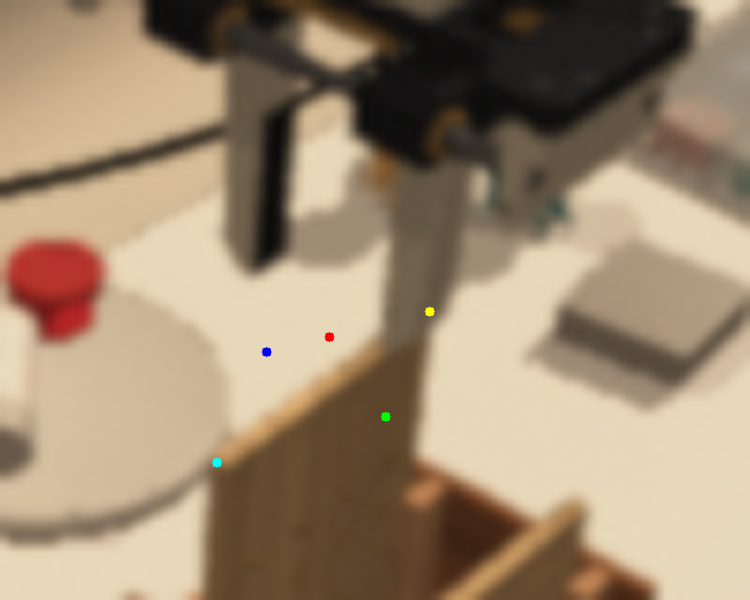

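```bash
python3 - <<'E'
from h import *
b=monitor.get_obs();P=np.array(b['position'])
print(r.move_straight([549.3,-171.75,122],rot(3),rate=50,until_force=5))
b=monitor.get_obs();P=np.array(b['position']);R=np.array(b['tool_rot']);print(P,b['force'],b['clock'])
q=snap('scene')
im=cv2.resize(q['img'][85:165,255:355,::-1],None,fx=7.5,fy=7.5,interpolation=cv2.INTER_CUBIC)
for X,c in ((P+R@[0,-25,19],(0,255,0)),(P+R@[0,25,19],(255,0,0))):
    u=(proj(q,X)-[255,85])*7.5+4; cv2.circle(im,tuple(int(a) for a in u),5,c,-1)
cv2.imwrite('pics/g.png',im)
E
```

```text
False
[ 549.58150675 -171.74082498  122.23486342] [0.20800699 0.09372473 0.36398701] 6.1083
```

View pics/g.png

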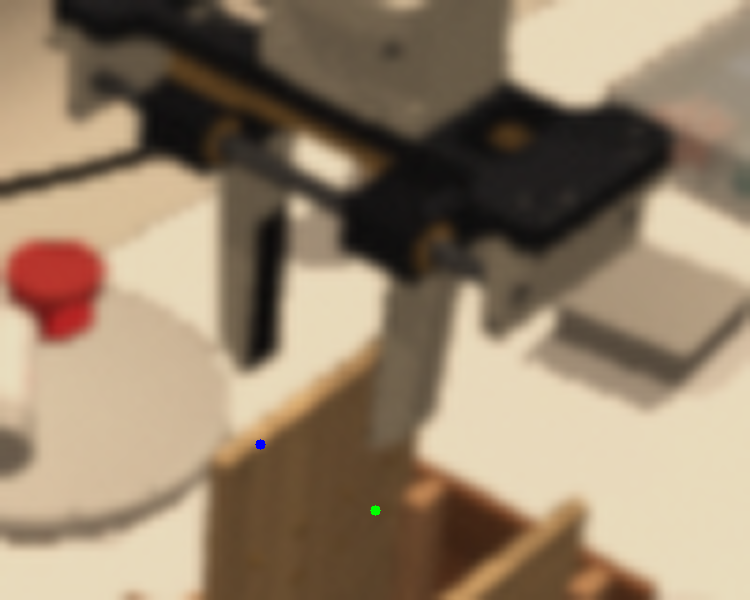

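```bash
python3 - <<'E'
from h import *
print(r.move_straight([549.3,-171.75,94],rot(3),rate=50,until_force=5))
b=monitor.get_obs();print(b['position'],b['force'],b['clock'])
q=snap('scene')
cv2.imwrite('pics/h.png',cv2.resize(q['img'][85:165,255:355,::-1],None,fx=7.5,fy=7.5,interpolation=cv2.INTER_CUBIC))
E
```

```text
False
[ 549.43412107 -171.69064012   93.92700647] [-0.35605179 -0.23793937 -0.5044752 ] 6.8667
```

View pics/h.png

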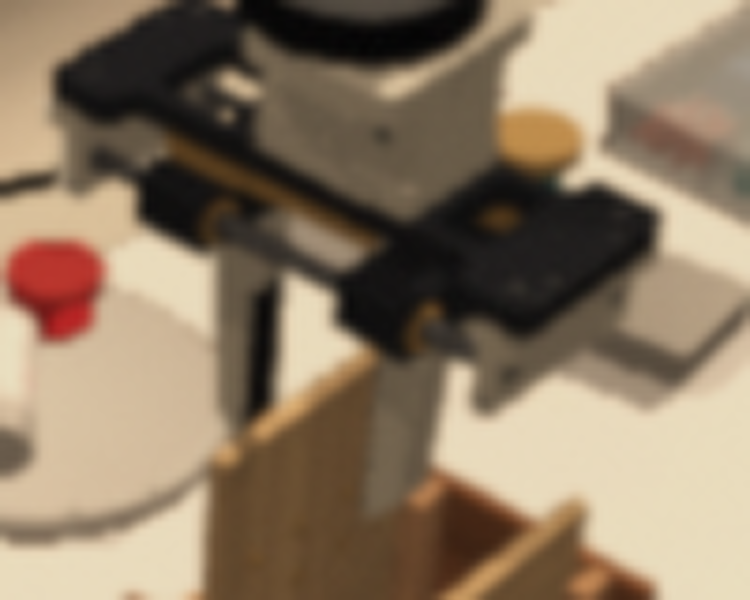

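```bash
python3 - <<'E'
from h import *
r.gripper_to(5)
b=monitor.get_obs();print(b['gripper_width'],b['grasp_force'],b['force'],b['position'])
P=np.array(b['position'])
r.move_straight([P[0],P[1],205],rate=70)
b=monitor.get_obs();print(b['gripper_width'],b['grasp_force'],b['force'],b['position'],b['clock'])
r.hold(.3)
q=snap('scene');p=snap('top')
for n in(q,p):
  for t in('panel_center','panel_bead','spare_center'):
    print(t,[(round(d['p'],2),world(n,d['xyz']).round(0)) for d in imaging.find_in(n,t)[:2]])
cv2.imwrite('pics/l.png',np.hstack([cv2.resize(n['img'][y:y+130,x:x+100,::-1],(400,520),interpolation=cv2.INTER_CUBIC) for n,x,y in((q,250,70),(p,300,130))]))
E
```

```text
7.661071489956136 29.993619918823242 [-0.15970457  0.37418953  0.5118885 ] [ 549.32464261 -171.73471716   93.99750852]
8.145228775527004 29.994245767593384 [-0.25902619 -0.16599847 -1.80868702] [ 549.00358009 -171.69882396  204.51871284] 9.4
panel_center [(0.91, array([ 548., -153.,  194.]))]
panel_bead [(0.6, array([ 547., -156.,  190.])), (0.37, array([520., 185.,   7.]))]
spare_center [(0.69, array([ 477., -175.,   78.])), (0.5, array([ 549., -152.,  189.]))]
panel_center [(0.65, array([ 543., -135.,  207.])), (0.58, array([531.,  -3.,   8.]))]
panel_bead [(0.59, array([ 543., -130.,  207.])), (0.57, array([515., 187.,  36.]))]
spare_center [(0.59, array([527., 174.,   9.]))]
```

View pics/l.png

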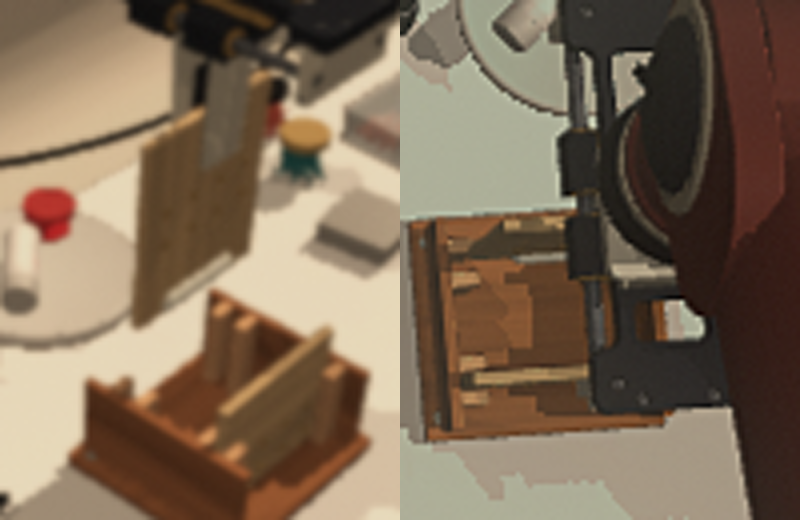

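```bash
python3 - <<'E'
from h import *
q=snap('scene')
for X in([546,-117,252.5],[552.5,-226.5,252.5],[546,-117,122.5]): print(proj(q,X))
print('seen',286,107.3,'|',316.8,88.5,'|',283.5,151)
r.move_straight([529.2,177,205],rot(-14),rate=120)
r.move_straight([529.2,177,138],rate=80,until_force=6)
b=monitor.get_obs();print(b['gripper_width'],b['grasp_force'],b['force'],b['position'],b['clock'])
q=snap('scene');p=snap('top')
cv2.imwrite('pics/m.png',np.hstack([cv2.resize(n['img'][y:y+130,x:x+100,::-1],(400,520),interpolation=cv2.INTER_CUBIC) for n,x,y in((q,145,165),(p,150,150))]))
E
```

```text
[285.74822239 106.50636124]
[316.42449774  87.07755366]
[283.01594027 152.4559145 ]
seen 286 107.3 | 316.8 88.5 | 283.5 151
7.972658626568379 29.99415099620819 [ 0.03425419  0.27915404 -2.57358698] [529.66525523 177.30339361 138.52060243] 14.1917
```

View pics/m.png

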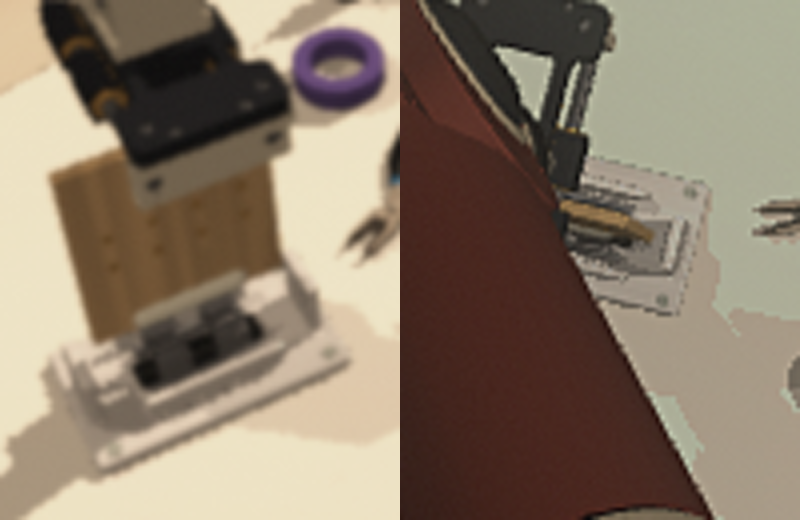

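```bash
python3 - <<'E'
from h import *
p=snap('top');q=snap('scene');a=np.radians(-14);u=np.array([np.sin(a),-np.cos(a),0])
P=np.array(monitor.get_obs()['position']);P[2]=0
e1=proj(p,P+55*u+[0,0,186.5])-[213.3,207]; e2=proj(q,P-55*u+[0,0,56.5])-[167.5,249.5]; print(e1,e2)
if max(abs(e1).max(),abs(e2).max())<4:
    for z in (126,118,112,106,101):
        s=r.move_straight([529.2,177,z],rate=30,until_force=45)
        b=monitor.get_obs();print(z,s,b['gripper_width'],b['force'].round(1) if hasattr(b['force'],'round') else b['force'],b['position'],b['clock'])
        if s: break
E
```

```text
[-7.26890751 -2.46634784] [0.21358852 0.92256605]
```

```bash
python3 - <<'E'
from h import *
for z in (126,118,112,106,101):
    s=r.move_straight([529.2,177,z],rate=30,until_force=45)
    b=monitor.get_obs();print(z,s,round(b['gripper_width'],2),np.round(b['force'],1),np.round(b['position'],1),b['clock'])
    if s: break
E
```

```text
126 False 8.12 [ 0.4  0.5 -1.3] [529.1 177.  125.8] 14.9417
118 False 7.61 [-0.7 -0.4 -1.2] [529.1 176.9 117.8] 15.3583
112 False 8.08 [-0.5 -0.8  3.5] [529.9 177.5 112.7] 15.7083
106 False 7.84 [ 0.5 -0.5  4.7] [529.9 177.7 106.6] 16.0583
101 False 8.09 [ 1.5  1.3 -5.3] [529.3 177.  100. ] 16.375
```

```bash
python3 - <<'E'
from h import *
z=100.
for i in range(14):
    z-=1
    r.move_straight([529.2,177,z],rate=20); r.hold(.2)
    b=monitor.get_obs();print(z,round(b['gripper_width'],2),np.round(b['force'],1),np.round(b['position'],1),round(b['clock'],1))
    if b['force'][2]>13: break
q=snap('scene');p=snap('top')
cv2.imwrite('pics/n.png',np.hstack([cv2.resize(n['img'][y:y+130,x:x+100,::-1],(400,520),interpolation=cv2.INTER_CUBIC) for n,x,y in((q,145,165),(p,150,150))]))
E
```

```text
99.0 8.17 [ 0.4 -0.4 -7.1] [528.6 176.3  98.3] 16.8
98.0 7.92 [ 0.3 -1.  -3. ] [529.1 176.8  98.2] 17.3
97.0 7.71 [-0.4 -0.5  0.6] [529.4 177.2  97.2] 17.7
96.0 7.95 [ 0.6 -0.9  1.7] [529.4 177.2  96.2] 18.2
95.0 7.79 [ 0.  -0.6  4.3] [529.4 177.1  95.2] 18.6
94.0 7.96 [-0.5  0.   6.4] [529.4 177.2  94.3] 19.1
93.0 7.53 [-1.1 -0.6  8.1] [529.4 177.2  93.9] 19.5
92.0 7.62 [-3.4 -1.2 12.8] [529.5 177.3  93.7] 20.0
91.0 7.54 [-3.2 -1.3 17.5] [529.6 177.3  93.4] 20.4
```

View pics/n.png

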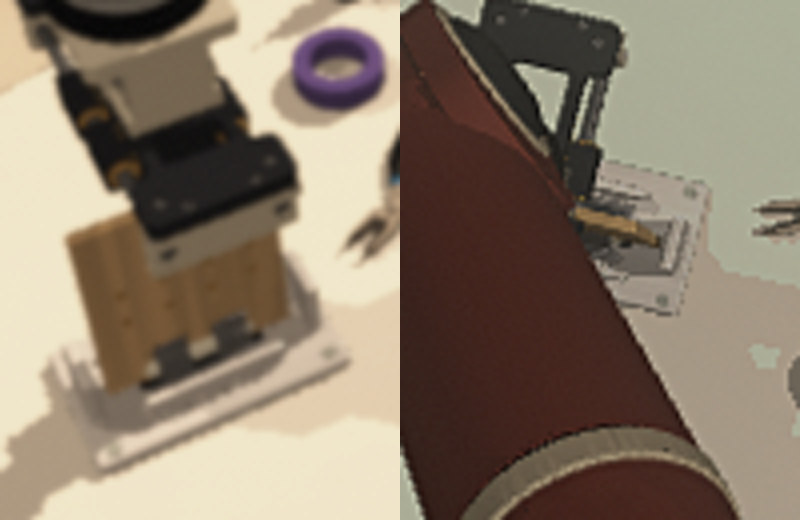

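The panel stands between the jaws, with the bead below their noses (left view, about (190,345)). The force ramp over 98→94 mm followed by a hard stop shows that the pad is fully squashed.

```bash
python3 - <<'E'
from h import *
r.hold(.5);b=monitor.get_obs();print(np.round(b['force'],1),b['grasp_force'],np.round(b['position'],1))
print(r.job_done())
E
```

```text
[-2.9 -2.3 17.2] 30.008312165737152 [529.5 177.3  93.4]
the job is handed in; nothing more can be done
None
```

The taller panel is out of the rack and snapped into the foot. The gripper still holds it at 30 N and presses down with about 17 N, which the force readings show as the pad squashed to its stop. The job is handed in, but no verdict came back.

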